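Release the ratchet column clamp

ROBOT

A 7-joint arm with a two-finger parallel gripper is mounted at the origin on a cart in front of the work surface, level with it; the furniture and walls round the work are solid. World frame = base frame: x ahead of the robot, y to its left, z up, the work surface at z = 0. Lengths are in m, angles in degrees, forces in N, time in s.
With the tool pointing down it reaches from about 0.425 to 0.875 m from the base axis. Payload 4.7 kg.
Tool frame: the origin (TCP) lies at the very end of the fingers, on their centre line; the grasp point (between the pads) lies 19 mm behind it; z points along the fingers, y is the line along which they close (so a half turn about z gives the same grasp; the last joint's range is limited). The gripper opens to 87 mm and grips with 3 to 60 N. Pads are 19 mm wide; open, the fingers measure 117 mm over their backs; the gripper's body (75 mm by 190 mm) begins 51 mm behind the grasp point.
Start: joints at [67.386, 18.392, -4.016, 83.108, 1.295, 78.541, -3.26], TCP at [0.258, -0.596, 0.223] pointing down, gripper open.
Joint ranges: [-163.93, 163.93], [-17.29, 119.83], [-79.2, 71.16], [3.27, 140.29], [-89.18, 269.18], [5.43, 117.66], [-154.24, 154.24]. Speed limits (degrees/s): [147.25, 147.25, 180, 180, 180, 180, 180].

INTERFACE

Orientations are given as [roll, pitch, yaw] about the fixed x, y, z axes, in that order (R = Rz(yaw) Ry(pitch) Rx(roll)).
In Python, from cell import telemetry, cams, env gives the robot as it stands.
- The arm moves only by the tool arm_command, never from a script. Its argument "series" is text: rows parted by semicolons, each of 5 numbers parted by spaces: the shift along the tool's x, y, z in mm, then the turn about the tool's z in rad, then the closure in counts, from 0 (fully open) to 255 (shut). A call has 1 to 20 rows; each row shifts and turns the commanded pose from where the row before left it, along the tool's axes as they then stand; what a row does not reach is not made up. A row lasts 1/12 s, in which the tool goes at most 41.7 mm and 7.16 degrees, less where a joint would pass 70% of its speed; a pose out of reach is approached as far as the arm can. A call is refused whole if a number of a shift passes 41.7 or a number of a turn 0.125, either way. A call with a gripper value outside its range is refused whole. The fingers move at their own pace and stop on an object; "squeeze" is the grip in N (left out, the last holds). Time passes only in rows, so rows that do not move let the fingers close. It gives the time, the measured TCP pose, the force, the opening and the grip force at its end, in the units of the state.
- telemetry.get_obs(): the state, without advancing time (a new reading comes with each control period).
- cams.read_camera(name): name is "side" or "top" or "wrist"; returns the picture (480x640x3 uint8, blue, green, red); there is no depth.
- cams.calibration(name): a dict with "K" (3x3 intrinsics, pixels), "dist" ([k1, k2, p1, p2, k3] as OpenCV has them; the pictures are not rectified), "origin" and "rotation" of the camera in the world; the wrist camera has in their place "hand_eye" (4x4, takes a point from camera to tool coordinates, whose origin is the TCP and whose axes are the flange's). Camera axes: x right, y down, z forward; pixel columns grow to the right and rows downward; lengths in m; the calibration is good to about 2 mm. A picture is of the moment at which its call begins: read the wrist's pose just before it. calibration takes no time and is no camera call.
- env.sign_off(): hands the job in; it is judged then, once.
The state is a dict: "time_s": time; "qpos": joint angles; "joint_velocities": joint speeds; "effort": joint torques, N m; "tool_pos": TCP position; "tool_rot": TCP orientation; "force": force on the tool from outside, world axes, zero at the start; "wrist_torque": the same for the moment, N m; "grip_width": finger opening in m; "grasp_force": force on a finger pad.
Only numpy, scipy, OpenCV 4.12 (cv2) and the standard library are available. Lean on these libraries where they do the work, as an engineer would, in place of code of your own. Each camera call takes 0.05 s, during which the arm holds its last target. There are 200 camera calls.

TASK

The column clamp on the bench is wound tight on a steel LC column. Flick its sprung pawl off the ratchet wheel so that it stays off, then take the crank handle and gently ease the drum back anticlockwise (seen from above), all the way to its stop, so that the jaw stands open. Leave the column lying where it is and let go of the clamp.

Things in the scene. Friction and masses are not known exactly. Their poses are not given: they have to be found in the camera images.
- pawl_tab (a point): Centre (z 50 mm) of the tab on the pawl's tail: upright dark steel plate 10 mm thick (its x), 22 mm wide (its y), z 29 to 65 mm, at the right of the toothed wheel. Pushing it along its +x turns the pawl anticlockwise about an upright pivot 42 mm along its +y, 0.6 rad from engaged to the off stop. An over-centre spring (2 N at the tab) snaps it off past half-way (0.3 rad); it then stays off.
- crank_handle (a point): Centre (z 66 mm) of the crank handle: upright black round handle, 18 mm diameter, z 42 to 86 mm, on an aluminium crank arm above the toothed wheel, on the robot's side of the clamp. Its x axis points from the drum's upright axis out to the handle; the drum's axis lies 60 mm back along its -x. It may slip round within a grasp. About 2 N turns the drum. The clamp is fixed to the bench.
- drum (a joint): Angle in rad of the drum with toothed wheel and crank: 0 wound tight, growing as it unwinds anticlockwise seen from above, to its stop at 1.62. Starts at 0 to 0.08; the engaged pawl blocks it at about 0.12. It stays where it is left (friction). Unwinding draws the moving jaw off the column, 14 mm a radian.
- column_mid (a point): Centre of the steel LC column: 174 mm long (its y), tube diameter 11 mm, square end fittings 18 mm wide and 16 mm high; lies loose on the clamp's base plate (top at z 8 mm) between two jaws (tops at z 32 mm), beyond the drum. To be left lying there.

How it is judged (in metres and radians):
On the way, in this order (a step that is already met when the one before it is completed fails the run):
1. the pawl is off the wheel: its tab stands more than 17 mm from where it started (distance of pawl_tab from where it was at the start of the episode above 0.017 m), for 0.2 s.
2. the drum is eased back to within 10 degrees of its stop (value of joint drum above 1.45 rad), for 0.2 s.
At the end, for the whole second after the job is handed in: The pawl stays off the wheel (its tab more than 17 mm from where it started), the drum rests unwound to within about 10 degrees of its stop (joint above 1.45 rad), and the column lies within 15 mm of where it was (distance of pawl_tab from where it was at the start of the episode above 0.017 m and value of joint drum above 1.45 rad and velocity of joint drum between -0.1 and 0.1 rad/s and distance of column_mid from where it was at the start of the episode below 0.015 m); the robot touches nothing.
It fails at once if the drum spins or is jerked back faster than 5 rad/s (0.3 m/s at the handle) (velocity of joint drum above 5 rad/s or velocity of joint drum below -5 rad/s).
It also fails if it takes over 42 s, if anything falls off the work surface, if the arm or the gripper's body presses on something with over 40 N, if the wrist force passes 120 N, or if a joint passes its speed limit or range.

## Working session

There is one attempt and no reset: what is moved stays moved. The work goes in short steps, Python scripts to look and compute and a tool call to move; the robot and the scene stay as the last step left them, time stands still between calls to the robot, and variables do not carry over. Pictures are saved under pics/ and viewed, at most 10 in all, crops included, and the job is handed in when it is done.

Besides the shell and the picture viewer there is one more tool, called as name(argument=value, ...) on one line, values as JSON. arm_command: Moves the arm, as the interface text tells. Its arguments: {"type":"object","properties":{"series":{"type":"string"},"squeeze":{"type":"number"}},"required":["series"]}

```bash
mkdir -p pics; python3 - <<'E'
from cell import telemetry,cams
import cv2
o=telemetry.get_obs();print(o)
for n in("top","side"):
    cv2.imwrite(f"pics/{n}0.png",cams.read_camera(n));print(n,cams.calibration(n))
print(cams.calibration("wrist"))
E
```

```text
{'time_s': 0.0, 'qpos': array([67.38624027, 18.43975518, -4.01515637, 83.17645731,  1.29536474,
       78.53937248, -3.2600746 ]), 'joint_velocities': array([ 0.12376435,  0.06171694,  0.03382111,  0.01188154,  0.02836777,
       -0.05449766, -0.08050152]), 'effort': array([ 5.78646541e-04, -4.91289067e+01, -4.03133305e-01, -3.12529743e+01,
       -6.38213125e-02,  4.34953964e-02,  1.57193399e-04]), 'tool_pos': array([ 0.25809668, -0.59595341,  0.22143994]), 'tool_rot': array([-1.79889678e+02,  6.22992769e-03,  2.34231921e+01]), 'force': array([ 0.28782848, -0.19051473, -0.66081742]), 'wrist_torque': array([0.03282831, 0.02749028, 0.02777043]), 'grasp_force': 0.0, 'grip_width': 0.08651066959361181}
top {'K': array([[526.39130912,   0.        , 310.1140272 ],
       [  0.        , 526.39130912, 243.39896252],
       [  0.        ,   0.        ,   1.        ]]), 'dist': array([-0.08209061,  0.        ,  0.        ,  0.        ,  0.        ]), 'origin': array([ 0.48039111, -0.13714323,  0.92621149]), 'rotation': array([-177.89880685,    1.01585869,  -91.24192349])}
side {'K': array([[61
[... 239 characters left out ...]
0.44858082, 0.51537776, 0.63340909]), 'rotation': array([-131.54107365,   -1.24114967, -170.7977917 ])}
{'K': array([[359.15716178,   0.        , 319.37417656],
       [  0.        , 359.15716178, 240.79443448],
       [  0.        ,   0.        ,   1.        ]]), 'dist': array([-0.02931631,  0.        ,  0.        ,  0.        ,  0.        ]), 'hand_eye': array([[-5.83229451e-04, -9.67206839e-01, -2.53989350e-01,
         6.97431265e-02],
       [ 9.99999236e-01, -8.41006687e-04,  9.06330969e-04,
         7.92011568e-04],
       [-1.09021625e-03, -2.53988628e-01,  9.67206590e-01,
        -1.62507661e-01],
       [ 0.00000000e+00,  0.00000000e+00,  0.00000000e+00,
         1.00000000e+00]])}
```

View pics/top0.png

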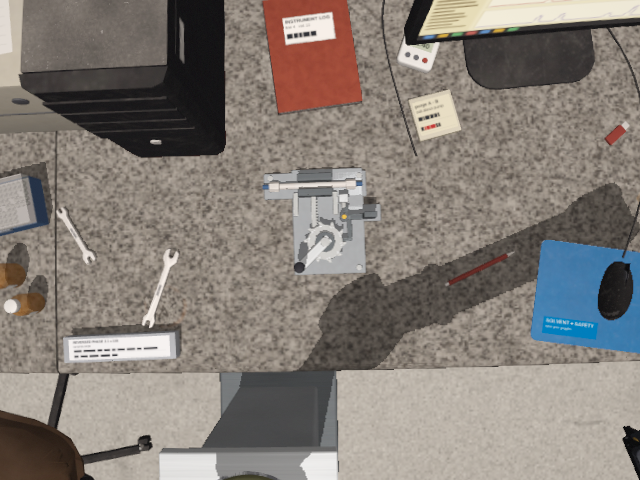

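View pics/side0.png

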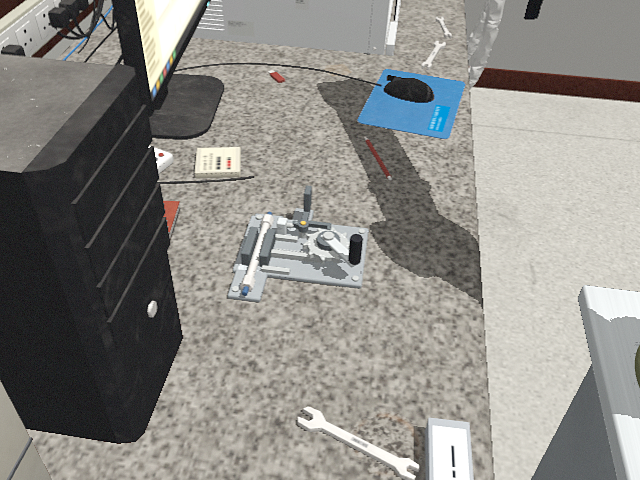

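The clamp sits mid-picture. In the top view the handle is near (299,267), the drum near (325,243), and the pawl tail near (372,211). In the side view the tab is near (307,197) and the handle near (355,250). I'll enlarge both.

```bash
python3 - <<'E'
import cv2,numpy as np
a=cv2.imread("pics/top0.png")[160:285,255:390];b=cv2.imread("pics/side0.png")[175:305,225:375]
r=lambda i,w:cv2.resize(i,(w,550),interpolation=cv2.INTER_CUBIC)
cv2.imwrite("pics/c1.png",np.hstack([cv2.resize(a,(405,375),interpolation=2),cv2.resize(b,(390*150//150,338),interpolation=2) if 0 else cv2.copyMakeBorder(cv2.resize(b,(390,338),interpolation=2),0,37,0,0,0)]))
E
```

```text
(no output)
```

View pics/c1.png

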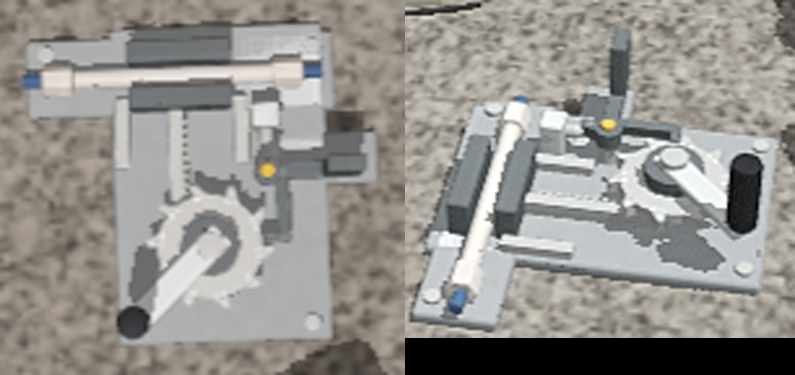

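The tab's top is near top (371,212) and side (307.7,188). The handle's top is at top (299.3,267.3) and side about (355.5,236).

```bash
cat > h.py <<'E'
import numpy as np,cv2
from scipy.spatial.transform import Rotation as R
from cell import telemetry,cams
def pose(n,o=None):
    c=cams.calibration(n)
    if n=="wrist":
        T=np.eye(4);T[:3,:3]=R.from_euler("xyz",o["tool_rot"],degrees=True).as_matrix();T[:3,3]=o["tool_pos"]
        T=T@c["hand_eye"];return c,T[:3,:3],T[:3,3]
    return c,R.from_euler("xyz",c["rotation"],degrees=True).as_matrix(),c["origin"]
def at(n,px,z,o=None):
    c,M,p=pose(n,o);u=cv2.undistortPoints(np.array([[px]],float),c["K"],c["dist"])[0,0]
    d=M@[u[0],u[1],1];return (p+d*(z-p[2])/d[2]).round(4)
def proj(n,P,o=None):
    c,M,p=pose(n,o);return cv2.projectPoints((np.atleast_2d(P)-p)@M,np.zeros(3),np.zeros(3),c["K"],c["dist"])[0][:,0].round(1)
E
python3 - <<'E'
from h import *
print("handle",at("top",(299.3,267.3),.086),at("side",(225+340/2.6,175+160/2.6),.086))
print("hub",at("top",(325.7,241),.045),at("side",(225+270/2.6,175+158/2.6),.045))
print("pivot",at("top",(344,216.7),.04),at("side",(225+203/2.6,175+124/2.6),.04))
print("tab top",at("top",(255+346/3,160+152/3),.065),at("side",(225+217/2.6,175+32/2.6),.065))
print("tab bot top", at("top",(255+346/3,160+172/3),.065))
print("column ends",at("top",(255+32/3,160+80/3),.016),at("top",(255+314/3,160+69/3),.016))
E
```

```text
handle [ 0.4738 -0.1048  0.086 ] [ 0.4777 -0.1031  0.086 ]
hub [ 0.5165 -0.1484  0.045 ] [ 0.518 -0.144  0.045]
pivot [ 0.557  -0.1803  0.04  ] [ 0.5601 -0.1714  0.04  ]
tab top [ 0.5638 -0.2225  0.065 ] [ 0.5615 -0.2252  0.065 ]
tab bot top [ 0.5529 -0.2222  0.065 ]
column ends [ 0.6148 -0.0464  0.016 ] [ 0.6172 -0.2101  0.016 ]
```

arm_command(series="0 0 0 0.1022 255; 0 0 0 0.1022 255; 0 0 0 0.1022 255; 0 0 0 0.1022 255; 17 -25 0 0 255; 17 -25 0 0 255; 17 -25 0 0 255; 17 -25 0 0 255; 17 -25 0 0 255; 17 -25 0 0 255; 17 -25 0 0 255; 17 -25 0 0 255; 17 -25 0 0 255; 17 -25 0 0 255; 17 -25 0 0 255; 17 -25 0 0 255; 17 -25 0 0 255; 17 -25 0 0 255; 0 0 0 0 255", squeeze=15)

```text
time_s: 1.68
tool_pos: [0.5001, -0.2387, 0.2223]
tool_rot: [-179.8, -0.1, 0.6]
force: [0.1, 1.2, 0.7]
grip_width: 0.0005
grasp_force: 0.0
```

```bash
python3 - <<'E'
from h import *
o=telemetry.get_obs();cv2.imwrite("pics/w1.png",cams.read_camera("wrist"));print(o["tool_pos"],o["tool_rot"])
np.save("o1.npy",np.r_[o["tool_pos"],o["tool_rot"]])
print(proj("wrist",[[.562,-.223,.065],[.4755,-.104,.086],[.517,-.146,.045],[.557,-.223,.065]],o))
E
```

```text
[ 0.50009558 -0.23873432  0.22234052] [-1.79773212e+02 -1.06523076e-01  5.88449606e-01]
[[301.8 156.6]
 [165.2 257.5]
 [222.4 203.7]
 [301.8 162.5]]
```

View pics/w1.png

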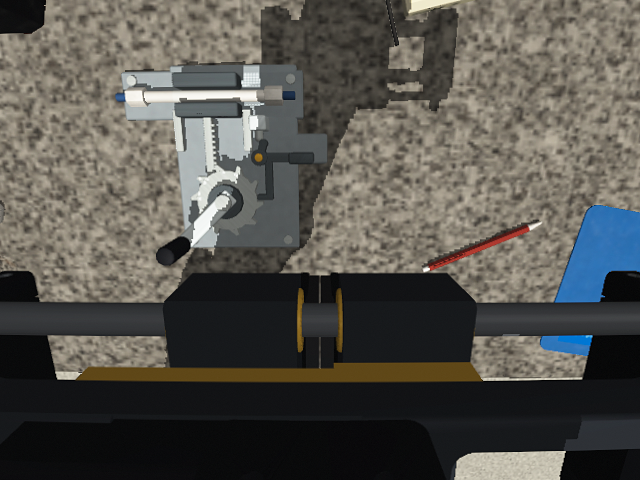

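The wrist view shows the tab at (301,157) and the handle top at (165,255). Both match the projections, so I'll descend and push.

arm_command(series="6 -5 0 0.01 255; 6 -5 0 0 255; 6 -5 20 0 255; 0 0 25 0 255; 0 0 30 0 255; 0 0 30 0 255; 0 0 30 0 255; 0 0 25 0 255; 0 0 12 0 255; 0 0 0 0 255; 0 0 0 0 255")

```text
time_s: 2.65
tool_pos: [0.5146, -0.2321, 0.0507]
tool_rot: [-180.0, 0.0, -0.6]
force: [-0.4, -1.0, 1.0]
grip_width: 0.0006
grasp_force: 0.0
```

arm_command(series="5 0 0 0 255; 5 0 0 0 255; 5 0 0 0 255; 5 0 0 0 255; 4 0 0 0 255; 4 0 0 0 255; 4 0 0 0 255; 4 0 0 0 255; 4 0 0 0 255; 4 0 0 0 255; 0 0 0 0 255")

```text
time_s: 3.57
tool_pos: [0.56, -0.2316, 0.0505]
tool_rot: [-180.0, -0.1, -0.5]
force: [0.6, 0.2, -0.5]
grip_width: 0.0005
grasp_force: 0.0
```

arm_command(series="3 0 0 0 255; 3 0 0 0 255; 3 0 0 0 255; 2 0 0 0 255; 0 0 0 0 255; 0 0 0 0 255")

```text
time_s: 4.07
tool_pos: [0.5697, -0.2321, 0.0506]
tool_rot: [180.0, -0.0, -0.6]
force: [-0.6, -0.7, 0.1]
grip_width: 0.0006
grasp_force: 0.0
```

```bash
python3 - <<'E'
from h import *
a=cams.read_camera("top")[160:285,255:390];b=cams.read_camera("side")[175:305,225:375]
cv2.imwrite("pics/c2.png",np.hstack([cv2.resize(a,(405,375),interpolation=2),cv2.copyMakeBorder(cv2.resize(b,(390,338),interpolation=2),0,37,0,0,0)]))
E
```

```text
(no output)
```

View pics/c2.png

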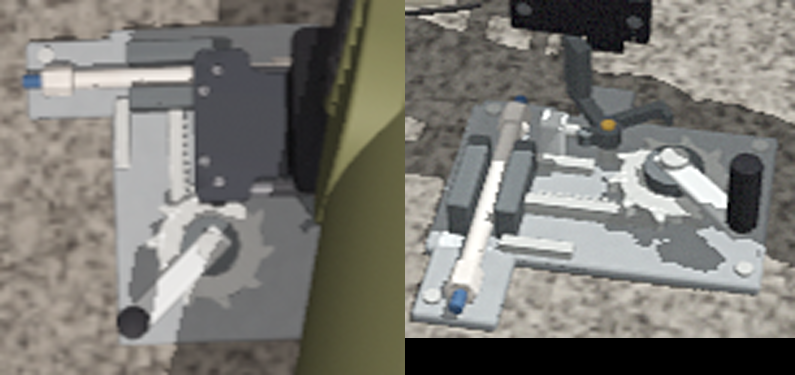

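The side view shows the pawl snapped off: its tab is now at (577,60), moved from (620,60), and its nose is clear of the wheel. Next I retreat and go to the handle.

arm_command(series="-15 0 0 0 255; -15 0 0 0 255; -15 0 -10 0 255; -5 0 -25 0 255; 0 0 -30 0 255; 0 0 -30 0 255; -7 -15 -5 0 200; -7 -20 0 0 130; -7 -20 0 0 100; -7 -20 0 0 100; -7 -20 0 0 100; -7 -20 0 0 100; 0 -13 0 0 100; 0 0 0 0 100; 0 0 0 0 100")

```text
time_s: 5.42
tool_pos: [0.4792, -0.1034, 0.1508]
tool_rot: [179.9, -0.1, -0.5]
force: [-0.5, 0.3, -0.2]
grip_width: 0.0497
grasp_force: 0.0
```

```bash
python3 - <<'E'
from h import *
o=telemetry.get_obs();cv2.imwrite("pics/w2.png",cams.read_camera("wrist"));print(o["tool_pos"],o["tool_rot"],o["grip_width"])
print(proj("wrist",[[.4755,-.104,.086],[.5757,-.223,.065]],o))
E
```

```text
[ 0.47921036 -0.10342797  0.15082846] [ 1.79942002e+02 -5.01020518e-02 -5.04293904e-01] 0.049655068944788223
[[319.2 261.5]
 [498.5 104.5]]
```

View pics/w2.png

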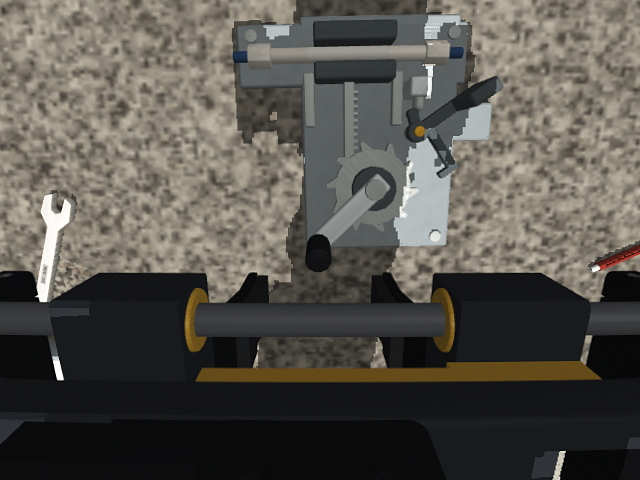

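The wrist view shows the pawl off and the handle top at (318,258), as predicted. I'll descend and grasp.

arm_command(series="-3 0 20 0 100; 0 0 20 0 100; 0 0 20 0 100; 0 0 20 0 100; 0 0 15 0 100; 0 0 6 0 100; 0 0 0 0 140; 0 0 0 0 170; 0 0 0 0 190; 0 0 0 0 255; 0 0 0 0 255; 0 0 0 0 255; 0 0 0 0 255", squeeze=12)

```text
time_s: 6.55
tool_pos: [0.4759, -0.1028, 0.0501]
tool_rot: [-180.0, -0.0, -0.6]
force: [-0.8, 0.8, 3.0]
grip_width: 0.0178
grasp_force: 12.0
```

```bash
python3 - <<'E'
from h import *
o=telemetry.get_obs();print(o["tool_pos"],o["grip_width"])
p=o["tool_pos"][:2];d=p-[.517,-.146];a0=np.arctan2(d[1],d[0]);print(np.degrees(a0),np.hypot(*d))
a=a0+np.linspace(0,1.64,21);P=np.c_[np.cos(a),np.sin(a)]*.060
print((np.diff(P,axis=0)*[1000,-1000]).round(1).tolist())
E
```

```text
[ 0.47592511 -0.10279118  0.0501134 ] 0.017796009846466142
133.54967097700202 0.05961667850320649
[[-3.4, 3.5], [-3.1, 3.8], [-2.8, 4.0], [-2.5, 4.3], [-2.1, 4.4], [-1.7, 4.6], [-1.3, 4.7], [-1.0, 4.8], [-0.6, 4.9], [-0.2, 4.9], [0.2, 4.9], [0.6, 4.9], [1.0, 4.8], [1.4, 4.7], [1.8, 4.6], [2.2, 4.4], [2.5, 4.2], [2.9, 4.0], [3.2, 3.7], [3.5, 3.5]]
```

arm_command(series="-3.4 3.5 0 0 255; -3.1 3.8 0 0 255; -2.8 4 0 0 255; -2.5 4.3 0 0 255; -2.1 4.4 0 0 255; -1.7 4.6 0 0 255; -1.3 4.7 0 0 255; -1 4.8 0 0 255; -0.6 4.9 0 0 255; -0.2 4.9 0 0 255; 0 0 0 0 255")

```text
time_s: 7.47
tool_pos: [0.4552, -0.147, 0.0495]
tool_rot: [-180.0, 0.2, -0.6]
force: [-3.8, 3.0, 4.4]
grip_width: 0.0174
grasp_force: 12.0
```

arm_command(series="0.4 4.9 0 0 255; 0.8 4.9 0 0 255; 1.2 4.8 0 0 255; 1.5 4.7 0 0 255; 1.8 4.6 0 0 255; 2.2 4.4 0 0 255; 2.5 4.2 0 0 255; 2.9 4 0 0 255; 3.2 3.7 0 0 255; 3.2 3.2 0 0 255; 0 0 0 0 255; 0 0 0 0 255")

```text
time_s: 8.47
tool_pos: [0.4729, -0.1869, 0.0488]
tool_rot: [-179.7, 0.4, -0.5]
force: [-8.1, 9.4, 7.9]
grip_width: 0.0175
grasp_force: 12.0
```

```bash
python3 - <<'E'
from h import *
o=telemetry.get_obs();print(o["tool_pos"],o["force"],o["grip_width"])
d=o["tool_pos"][:2]-[.517,-.146];print(np.arctan2(d[1],d[0])%6.2832-np.radians(133.5),np.hypot(*d))
cv2.imwrite("pics/c3.png",cv2.resize(cams.read_camera("side")[175:305,225:375],(600,520),interpolation=2))
E
```

```text
[ 0.47291362 -0.18688994  0.04876158] [-8.07522696  9.37772429  7.86784274] 0.017514862976013575
1.5593929668147122 0.060129825279239144
```

View pics/c3.png

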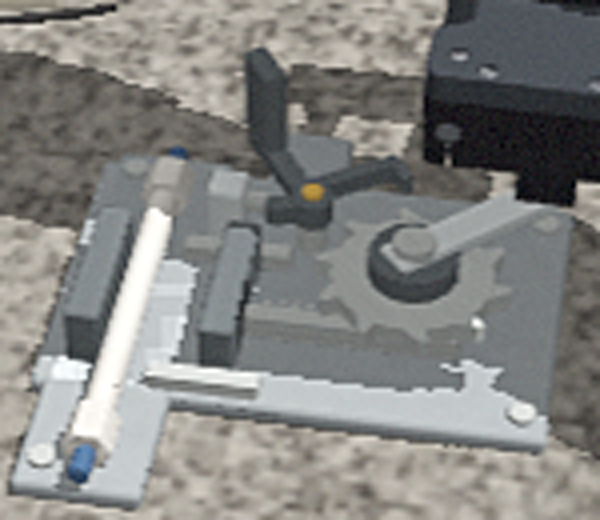

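The side view shows the crank swung round, the jaw well off the column, and the pawl still off. The rising resisting force suggests the drum is at its stop. I'll add a slight nudge, release and lift.

arm_command(series="0.7 0.7 0 0 255; 0 0 0 0 255; -0.5 -0.5 0 0 230; 0 0 0 0 190; 0 0 0 0 170; 0 0 0 0 150; 0 0 0 0 120; 0 0 0 0 100; 0 0 -8 0 100; 0 0 -20 0 100; 0 0 -25 0 100; 0 0 -25 0 100; 0 0 -25 0 100; -5 10 -20 0 100; -5 20 -10 0 100; 0 0 0 0 100; 0 0 0 0 100")

```text
time_s: 9.93
tool_pos: [0.4659, -0.2222, 0.1838]
tool_rot: [179.9, -0.1, -0.7]
force: [0.6, 1.3, -0.2]
grip_width: 0.0529
grasp_force: 0.0
```

```bash
python3 - <<'E'
from h import *
o=telemetry.get_obs();print(o["tool_pos"],o["force"],o["grip_width"])
cv2.imwrite("pics/w4.png",cams.read_camera("wrist"));
P=[[.517+.06*np.cos(2.33+t),-.146+.06*np.sin(2.33+t),.086] for t in(1.35,1.45,1.55,1.62)]
print(proj("wrist",P,o), proj("wrist",[[.562,-.223,.065]],o))
E
```

```text
[ 0.46589634 -0.22217666  0.18380064] [ 0.56154673  1.33929409 -0.17531643] 0.05291484060474578
[[257.8 244.7]
 [264.2 240.3]
 [270.2 235.3]
 [274.  231.4]] [[317.5 111. ]]
```

View pics/w4.png

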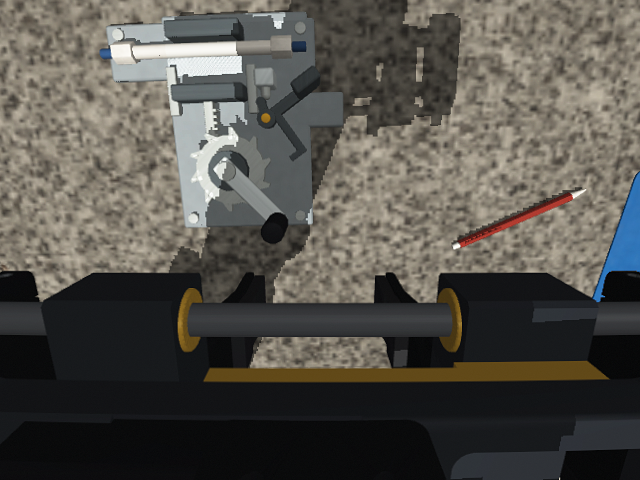

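The wrist view shows the handle top at about (273,231), which fits a drum angle of about 1.6 rad. The pawl is off, the column is in place, and the gripper is clear.

```bash
python3 -c "
from cell import env;print(env.sign_off())"
```

```text
the job is handed in; nothing more can be done
None
```

I handed the job in after about 10 s of the 42 s allowed: the pawl is snapped off, the drum is eased back to its stop (about 1.6 rad by camera), the column looks unmoved, and the gripper is clear; no verdict came back.

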